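# Set the address switches of a lighting controller

### The job

Take the yellow stylus out of its stand and use its tip to set the four tiny address switches under the visor of the white lighting controller, from left to right, to on, off, off, on (on is up, towards the visor), each pushed fully home. Then put the stylus back in its stand. Touch the controller with the stylus only, gently (it must never be pressed with more than 25 N), and leave the mug, calculator and clip tub alone.

Things in the scene. Friction and masses are not known exactly. Their poses are not given: they have to be found in the camera images.
- controller: White desktop box fixed to the desk, 110 x 110 mm, 108 high. Origin at desk height, 45 mm behind its front face, z up, front towards its own -x. Its front panel slopes 35 degrees from level: outward normal (-sin 35, 0, cos 35), up-slope (cos 35, 0, sin 35) in its frame. On the panel lies a red switch bank, 40 mm along the slope by 50 mm across (its y), with a row of four white levers.
- visor_edge (a point): Middle of the free edge of the grey visor on the controller. The visor plate, 4 mm thick and full width, stands 54 mm out of the panel along its normal, its inner face 25 mm up the slope from the bank's centre. It keeps an upright tool off the levers: hold the stylus about along the panel's normal. The panel begins 32 mm down the slope from the bank's centre.
- bank_mid (a point): Fixed point of the controller (its axes), 9 mm out of the panel on the normal through the bank's centre. The bank's flat top, parallel to the panel, lies up to 7 mm above or below it along the normal: unreported, different each time, fixed during a run, to be felt with the tip. Levers rise 4 mm above the bank's top, are 4.5 mm wide across, 4 mm along the slope.
- switch_1 (a joint): Left-most lever as seen from the robot: switch 1, at y = +13.5 mm in the controller's frame. Value in m up the slope: 0 = off (down; lever's middle 4 mm below the bank's centre), 0.008 = on (up, near the bank's white stripe; 4 mm above the centre). It stays where it is left, may start part-way, and takes about 1.5 N to move; push it right to its stop.
- switch_2 (a joint): Second from the left lever as seen from the robot: switch 2, at y = +4.5 mm in the controller's frame. Value in m up the slope: 0 = off (down; lever's middle 4 mm below the bank's centre), 0.008 = on (up, near the bank's white stripe; 4 mm above the centre). It stays where it is left, may start part-way, and takes about 1.5 N to move; push it right to its stop.
- switch_3 (a joint): Third from the left lever as seen from the robot: switch 3, at y = -4.5 mm in the controller's frame. Value in m up the slope: 0 = off (down; lever's middle 4 mm below the bank's centre), 0.008 = on (up, near the bank's white stripe; 4 mm above the centre). It stays where it is left, may start part-way, and takes about 1.5 N to move; push it right to its stop.
- switch_4 (a joint): Right-most lever as seen from the robot: switch 4, at y = -13.5 mm in the controller's frame. Value in m up the slope: 0 = off (down; lever's middle 4 mm below the bank's centre), 0.008 = on (up, near the bank's white stripe; 4 mm above the centre). It stays where it is left, may start part-way, and takes about 1.5 N to move; push it right to its stop.
- stylus: Setting stylus, 126 mm, 40 g. Origin at the steel tip's end, z up along it to the handle. Tip 4 mm thick for 18 mm, then widening to an 8 mm round steel shaft (from 28 mm), at 74 to 78 mm a yellow collar 26 mm across, above it a yellow square handle 10 x 10 mm, from 78 to 126 mm, its faces square to the stylus's x and y. At the start it hangs upright in the stand by its collar, turned any way.
- stylus_collar (a point): Middle of the underside of the stylus's collar, on its axis, 74 mm from the tip; it lies on the stand's top plate when hung.
- stand: Black stand fixed to the desk, 74 x 74 mm foot, top plate 54 x 54 mm, 10 mm thick, at 70 to 80 mm height, open below (foot 4 mm thick), with one round upright 16 mm hole through the middle of the plate. Origin under its middle, z up.
- stand_mouth (a point): Middle of the upper edge of the stand's hole, 80 mm above the desk.
- mug: Striped mug, 90 mm high, bystander. Origin under its middle.
- calculator: Pocket calculator, 128 x 78 x 14 mm, bystander. Origin under its middle.
- clip_tub: Round tub of paper clips, 62 mm across, 42 mm high, bystander. Origin under its middle.
There are look-alikes about, which are no part of the job. What is shaped like the stylus but red is not meant.

How it is judged:
On the way, in this order (a step that is already met when the one before it is completed fails the run):
1. the stylus is lifted out of the stand (z of stylus_collar in the frame of stand_mouth above 0.02 m), for 0.2 s.
2. all four switches stand at on, off, off, on from left to right (value of joint each of switch_1, switch_4 above 0.0065 m and value of joint each of switch_2, switch_3 below 0.0015 m), for 0.2 s.
At the end, for the whole second after the job is handed in: Switches 1 and 4 are on (at least 6.5 of the 8 mm) and 2 and 3 off (below 1.5 mm); the stylus hangs in the stand by its collar (collar within 8 mm of the hole's mouth, upright within 0.12 rad), released and at rest (all of step 2 and distance between stylus_collar and stand_mouth below 0.008 m and angle between stylus's own z axis and vertical below 0.12 rad and linear speed of stylus below 0.02 m/s); the robot touches nothing.
It fails at once if the controller is pressed with more than 25 N (contact force between stylus and controller above 25 N).
It fails at once if the gripper or arm touches the controller (contact force between any of the fingers, the arm and controller above 1 N).
It fails at once if the mug, calculator or clip tub is moved more than 3 cm (distance of any of mug, calculator, clip_tub from where it was at the start of the episode above 0.03 m).
It also fails if it takes over 67 s, if anything falls off the work surface, if the arm or the gripper's body presses on something with over 40 N, if the wrist force passes 120 N, or if a joint passes its speed limit or range.

### The arm

A 7-joint arm with a two-finger parallel gripper is mounted at the origin on a cart in front of the work surface, level with it; the furniture and walls round the work are solid. World frame = base frame: x ahead of the robot, y to its left, z up, the work surface at z = 0. Lengths are in m, angles in rad, forces in N, time in s.
With the tool pointing down it reaches from about 0.425 to 0.925 m from the base axis. Payload 6.8 kg.
Tool frame: the origin (TCP) lies at the very end of the fingers, on their centre line; the grasp point (between the pads) lies 19 mm behind it; z points along the fingers, y is the line along which they close (so a half turn about z gives the same grasp; the last joint's range is limited). The gripper opens to 85 mm and grips with 20 to 120 N. Pads are 22 mm wide; open, the fingers measure 114 mm over their backs; the gripper's body (76 mm by 85 mm) begins 54 mm behind the grasp point. The pads swing forward as they close: fully open they stand 13 mm farther back than shut.
Start: joints at [1.045, 0.477, 0.022, 1.555, -0.011, 1.109, -0.083], TCP at [0.274, -0.617, 0.231] pointing down, gripper open.
Joint ranges: [-2.96, 2.96], [-0.34, 2.1], [-1.41, 1.46], [0.24, 2.44], [-1.37, 4.51], [0.17, 1.92], [-2.96, 2.96]. Speed limits (rad/s): [2.39, 2.39, 3.14, 3.14, 3.14, 3.14, 3.14].

### API

Orientations are given as a rotation vector (axis times angle).
In Python, from bench import r gives the robot as it stands.
- The arm moves only by the tool play_rows, never from a script. Its argument "targets" is text: rows parted by semicolons, each of 5 numbers parted by spaces: the closure, from -1 (fully open) to 1 (shut), then the shift along the tool's x, y, z in m, then the turn about the tool's z in rad. In form: gripper dx dy dz spin; .... A call has 1 to 8 rows; each row is the pose to reach, as a shift and turn from the pose commanded when the call began, along the tool's axes at that moment; what a row does not reach only later rows make up. A row lasts 1/12 s, in which the tool goes at most 41.7 mm and 7.16 degrees, less where a joint would pass 70% of its speed; a pose out of reach is approached as far as the arm can. A call with a gripper value outside its range is refused whole. The fingers move at their own pace and stop on an object; "squeeze" is the grip in N (left out, the last holds). Time passes only in rows, so rows that repeat a pose let the fingers close. It gives the time, the measured TCP pose, the force, the opening and the grip force at its end, in the units of the state.
- r.get_obs(): the state, without advancing time (a new reading comes with each control period).
- r.grab_frame(name): name is "scene" or "side" or "wrist"; returns the picture (400x640x3 uint8, red, green, blue); there is no depth.
- r.camera_info(name): a dict with "fov_y" (degrees; the focal length in pixels is half the picture's height over the tangent of half this angle, whatever the lens; pixels are square), "cx", "cy" (the principal point, pixels), "position" and "rotation" of the camera in the world. Camera axes: x right, y down, z forward; pixel columns grow to the right and rows downward; lengths in m; the calibration is good to about 2 mm. A picture is of the moment at which its call begins: read the wrist's pose just before it. camera_info takes no time and is no camera call; for the wrist camera it gives the pose at the moment of the call.
- r.hand_in(): hands the job in; it is judged then, once.
The state is a dict: "clock": time; "joints": joint angles; "qvel": joint speeds; "tau": joint torques, N m; "tcp_pos": TCP position; "orientation": TCP orientation; "contact_force": force on the tool from outside, world axes, zero at the start; "moment": the same for the moment, N m; "grip_width": finger opening in m; "gripper_force": force on a finger pad.
Only numpy, scipy, OpenCV 4.12 (cv2) and the standard library are available. Lean on these libraries where they do the work, as an engineer would, in place of code of your own. Each camera call takes 0.05 s, during which the arm holds its last target. There are 200 camera calls.

## Working session

There is one attempt and no reset: what is moved stays moved. The work goes in short steps, Python scripts to look and compute and a tool call to move; the robot and the scene stay as the last step left them, time stands still between calls to the robot, and variables do not carry over. Pictures are saved under pics/ and viewed, at most 10 in all, crops included, and the job is handed in when it is done.

Besides the shell and the picture viewer there is one more tool, called after "Request:" as name(argument=value, ...) on one line, values as JSON. play_rows: Moves the arm, as the interface text tells. Its arguments: {"type":"object","properties":{"targets":{"type":"string"},"squeeze":{"type":"number"}},"required":["targets"]}

```bash
ls; mkdir -p pics; python3 - <<'E'
from bench import r
import cv2,numpy as np
print(r.get_obs())
ims=[]
for n in ("scene","side","wrist"):
    f=r.grab_frame(n);i=r.camera_info(n);print(n,i)
    cv2.imwrite(f'pics/{n}0.png',f[:,:,::-1])
E
```

```text
pics
{'clock': 0.0, 'joints': array([ 1.04489419,  0.47779607,  0.02235489,  1.5564672 , -0.01153342,
        1.10931109, -0.08311051]), 'qvel': array([ 1.03313930e-03,  1.57625483e-03, -6.17546238e-04, -7.70341555e-04,
       -3.12974914e-03,  4.85693480e-05, -3.43290702e-04]), 'tau': array([ 5.25352916e-04, -5.96457803e+01,  1.60801381e+00, -2.81189185e+01,
        1.22925412e-02,  9.53998620e-03, -3.41737825e-05]), 'tcp_pos': array([ 0.27362306, -0.6163918 ,  0.23032206]), 'orientation': array([-3.07155099e+00, -6.51121955e-01,  7.79320059e-04]), 'contact_force': array([ 1.29384222, -0.05130619, -0.30006072]), 'moment': array([-0.00894933,  0.0179826 , -0.03296699]), 'gripper_force': 0.0, 'grip_width': 0.08544542535977995}
scene {'fov_y': 56.97938115611886, 'cx': 320.7033412013626, 'cy': 197.73284317888445, 'position': array([ 0.05691566, -0.52596643,  0.62443296]), 'rotation': array([-2.12432665,  0.74842123, -0.40163478])}
side {'fov_y': 55.70396032459284, 'cx': 325.77145030695567, 'cy': 194.8618143754508, 'position': array([0.34143479, 0.77383418, 0.59724377]), 'rotation': array([-0.35976771,  2.65166346, -1.44566718])}
wrist {'fov_y': 66.52630366697527, 'cx': 321.13830024696927, 'cy': 198.50245614581743, 'position': array([ 0.33724245, -0.58952058,  0.37466656]), 'rotation': array([ 2.43524437, -1.58211524, -0.22141396])}
```

View pictures.

View pics/scene0.png

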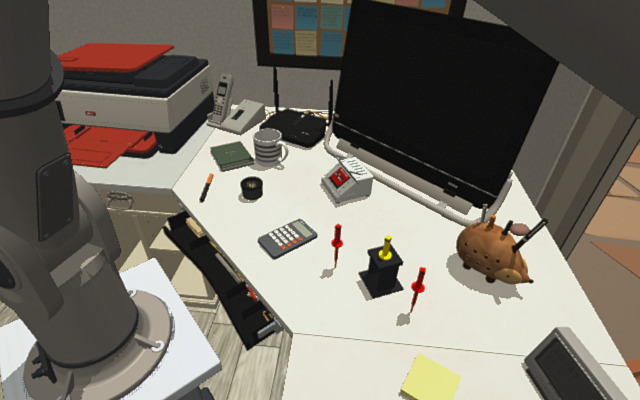

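View pics/side0.png

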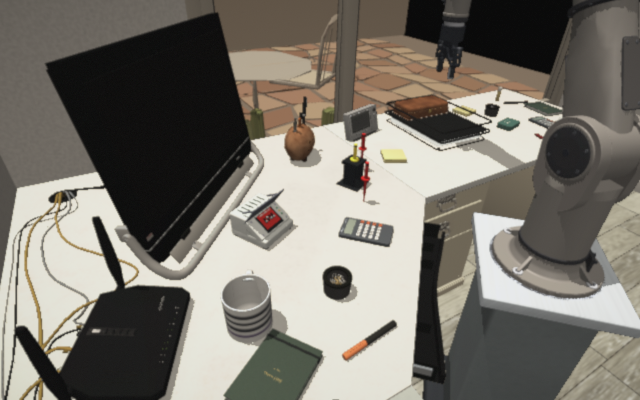

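Scene: yellow stylus in the black stand at (387,248)/(382,270); red look-alikes at (337,240) and (418,285) (wrong colour); white controller with its red bank at (340,178). Side: yellow at (353,155), bank at (268,218). The yellow stylus fits; a crop will confirm it.

```bash
cat > h.py <<'E'
from bench import r
import cv2,numpy as np
from scipy.spatial.transform import Rotation as R
def ray(i,u,v):
    f=200/np.tan(np.radians(i['fov_y']/2)); M=R.from_rotvec(i['rotation']).as_matrix()
    d=M@np.array([(u-i['cx'])/f,(v-i['cy'])/f,1]); return np.array(i['position']),d/np.linalg.norm(d)
def plane(i,u,v,z):
    o,d=ray(i,u,v); return o+d*(z-o[2])/d[2]
def tri(i1,p1,i2,p2):
    o1,d1=ray(i1,*p1);o2,d2=ray(i2,*p2)
    t=np.linalg.lstsq(np.c_[d1,-d2],o2-o1,rcond=None)[0]
    a,b=o1+t[0]*d1,o2+t[1]*d2; return (a+b)/2,np.linalg.norm(a-b)
def proj(i,X):
    f=200/np.tan(np.radians(i['fov_y']/2)); M=R.from_rotvec(i['rotation']).as_matrix()
    c=M.T@(np.asarray(X)-i['position']); return np.array([i['cx']+f*c[0]/c[2],i['cy']+f*c[1]/c[2]])
E
python3 - <<'E'
from h import *
out=[]
for n,box,cb in (("scene",(365,225,405,300),(310,145,385,210)),("side",(335,140,372,190),(225,180,300,250))):
    im=cv2.imread(f'pics/{n}0.png');hsv=cv2.cvtColor(im,cv2.COLOR_BGR2HSV)
    for nm,(x0,y0,x1,y1),lo,hi in (("yel",box,(20,100,80),(35,255,255)),("red",cb,(0,120,70),(9,255,255)),("red2",cb,(170,120,70),(180,255,255))):
        m=cv2.inRange(hsv[y0:y1,x0:x1],lo,hi);c=np.argwhere(m)
        print(n,nm,len(c), (c.mean(0)[::-1]+(x0,y0)) if len(c) else '', (c.min(0)[::-1]+(x0,y0),c.max(0)[::-1]+(x0,y0)) if len(c) else '')
        if nm=="yel":
            for y in np.unique(c[:,0]): 
                xs=c[c[:,0]==y,1]; print(y+y0,xs.min()+x0,xs.max()+x0,end=' | ')
            print()
    a=cv2.resize(im[box[1]:box[3],box[0]:box[2]],None,fx=5,fy=5,interpolation=2)
    b=cv2.resize(im[cb[1]:cb[3],cb[0]:cb[2]],None,fx=5,fy=5,interpolation=2)
    H=375;out+= [cv2.copyMakeBorder(k[:H,:],0,max(0,H-k.shape[0]),0,0,0) for k in (a,b)]
    print(n,[o.shape for o in out])
v=np.hstack(out[:2]);w=np.hstack(out[2:]);W=max(v.shape[1],w.shape[1])
p=np.vstack([cv2.copyMakeBorder(k,0,0,0,W-k.shape[1],0) for k in (v,w)])
cv2.imwrite('pics/crop1.png',cv2.resize(p,None,fx=.79,fy=.79));print(p.shape)
E
```

```text
scene yel 197 [385.6142132  249.95431472] (array([378, 235]), array([391, 260]))
235 387 388 | 236 386 390 | 237 385 390 | 238 385 390 | 239 386 390 | 240 388 389 | 241 385 386 | 242 385 389 | 243 385 389 | 244 385 389 | 245 384 389 | 246 383 389 | 247 383 389 | 248 383 389 | 249 383 388 | 250 380 388 | 251 379 390 | 252 378 391 | 253 378 391 | 254 378 391 | 255 379 391 | 256 379 391 | 257 380 391 | 258 381 390 | 259 383 389 | 260 385 387 | 
scene red 148 [339.14189189 177.0472973 ] (array([331, 168]), array([348, 185]))
scene red2 0  
scene [(375, 200, 3), (375, 375, 3)]
side yel 81 [354.2962963  155.11111111] (array([350, 144]), array([358, 162]))
144 354 356 | 145 355 356 | 146 355 356 | 147 355 356 | 148 354 356 | 149 354 356 | 150 354 356 | 151 354 356 | 152 354 356 | 153 354 356 | 154 354 355 | 155 353 355 | 156 351 356 | 157 350 357 | 158 350 358 | 159 350 358 | 160 350 358 | 161 351 357 | 162 354 354 | 
side red 239 [268.78242678 218.82845188] (array([257, 208]), array([280, 229]))
side red2 0  
side [(375, 200, 3), (375, 375, 3), (375, 185, 3), (375, 375, 3)]
(750, 575, 3)
```

View pics/crop1.png

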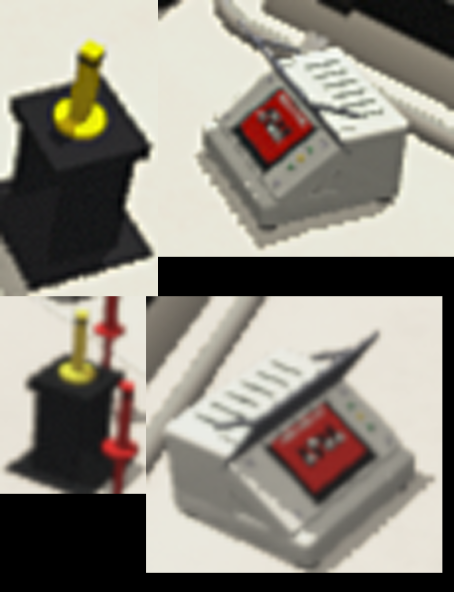

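The crop confirms the yellow stylus hanging by its collar in the black stand, and the controller facing roughly the robot, levers white on red.

```bash
python3 - <<'E'
from h import *
S=r.camera_info("scene");D=r.camera_info("side")
print('collar',tri(S,(384.7,255),D,(354,159)))
print('handle top',tri(S,(387.7,237.5),D,(355,145)))
print('bank',tri(S,(339.1,177),D,(268.8,218.8)))
# bank corners (scene/side) from crops
s=.79*5
sc=lambda x,y:(310+(x-158)/s,145+y/s); sd=lambda x,y:(225+(x-146)/s,180+(y-296)/s)
P=[]
for a,b in ((( 275,92),(270,442)),((312,124),(333,404)),((276,163),(372,455)),((238,122),(312,500))):
    p=tri(S,sc(*a),D,sd(*b));P.append(p[0]);print(p)
E
```

```text
collar (array([ 0.50045609, -0.21164717,  0.08098707]), np.float64(0.0010266856164056063))
handle top (array([ 0.50093748, -0.2102238 ,  0.12757295]), np.float64(0.00268779046128385))
bank (array([0.64918991, 0.09191785, 0.0470025 ]), np.float64(0.002216617282921409))
(array([0.6701159 , 0.1115605 , 0.05973225]), np.float64(0.002740888870902692))
(array([0.65360024, 0.06056626, 0.06155574]), np.float64(0.007915562754953124))
(array([0.62737705, 0.0682635 , 0.03429978]), np.float64(0.011288600186467544))
(array([0.64294689, 0.12383815, 0.03479877]), np.float64(0.005738515315385208))
```

View pics/wrist0.png

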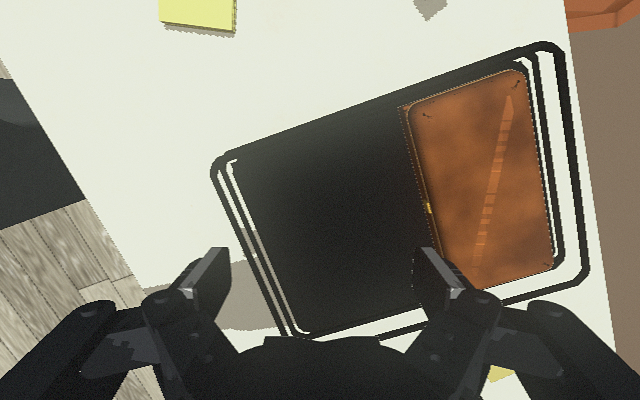

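The wrist view shows the fingers below, tool x pointing up in the image, and nothing of interest yet (a desk tray). I move above the stand.

Request:
play_rows(targets="-1 0.16 -0.14 0 0;-1 0.16 -0.14 0 0;-1 0.16 -0.14 0 0;-1 0.16 -0.14 0 0;-1 0.32 -0.28 0 0;-1 0.32 -0.28 0 0;-1 0.32 -0.28 0 0;-1 0.32 -0.28 0 0")

```text
clock: 0.82
tcp_pos: [0.4144, -0.3126, 0.2313]
orientation: [3.073, 0.651, -0.0]
contact_force: [0.9, 0.2, 0.1]
grip_width: 0.0853
gripper_force: 0.0
```

Request:
play_rows(targets="-1 0 0 0 0;-1 0 0 0 0;-1 0 0 0 0;-1 0 0 0 0;-1 0 0 0 0;-1 0 0 0 0")

```text
clock: 1.32
tcp_pos: [0.4134, -0.3158, 0.2312]
orientation: [3.074, 0.648, -0.001]
contact_force: [-0.4, 0.2, 0.5]
grip_width: 0.0857
gripper_force: 0.0
```

Request:
play_rows(targets="-1 0.04 -0.03 0 0;-1 0.08 -0.06 0 0;-1 0.08 -0.06 0 0;-1 0.08 -0.06 0 0;-1 0.08 -0.06 0 0;-1 0.08 -0.06 0 0")

```text
clock: 1.82
tcp_pos: [0.4622, -0.2287, 0.2312]
orientation: [3.074, 0.648, -0.001]
contact_force: [0.2, 0.3, -0.3]
grip_width: 0.0857
gripper_force: 0.0
```

```bash
python3 - <<'E'
from h import *
i=r.camera_info("wrist");print(i, r.get_obs()['tcp_pos'],r.get_obs()['orientation'])
f=r.grab_frame("wrist")[:,:,::-1];cv2.imwrite('pics/w1.png',f)
print(proj(i,(.5,-.211,.08)))
E
```

```text
{'fov_y': 66.52630366697527, 'cx': 321.13830024696927, 'cy': 198.50245614581743, 'position': array([ 0.52574168, -0.2016352 ,  0.37522464]), 'rotation': array([ 2.43237949, -1.58425958, -0.2202174 ])} [ 0.46215156 -0.22874218  0.23116074] [ 3.07355374e+00  6.48350522e-01 -1.13181514e-03]
[319.35104167 141.99767526]
```

View pics/w1.png

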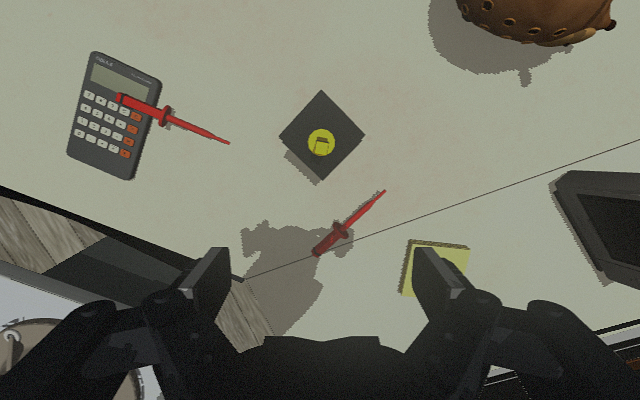

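The wrist view shows the yellow stylus at (321,143) on the stand (diamond around it), and red decoys with heads at (318,250) and (120,98). I locate all three and read the handle's turn.

```bash
python3 - <<'E'
from h import *
i=r.camera_info("wrist");S=r.camera_info("scene")
print('fwd',ray(i,321,198)[1])
for nm,a,b in (('L head',(120,98),(337,227)),('L tip',(228,143),(335,267)),('L col',(164,117),(337,243)),('R head',(318,250),(421,269)),('R tip',(384,191),(411,311)),('R col',(341,232),(419,287))):
    print(nm,tri(i,a,S,b))
im=cv2.imread('pics/w1.png');hsv=cv2.cvtColor(im,cv2.COLOR_BGR2HSV)
m=cv2.inRange(hsv[110:180,290:350],(20,100,60),(35,255,255));c=np.argwhere(m)[:,::-1]+(290,110)
print('yel',c.mean(0),c.min(0),c.max(0), plane(i,*c.mean(0),.082),proj(i,(.5,-.211,.126)))
g=hsv[128:160,306:338,2]
for row in g: print(' '.join(f'{v:3d}' for v in row))
E
```

```text
fwd [-0.24784183 -0.10832334 -0.96272555]
L head (array([ 0.47400172, -0.06821399,  0.09785231]), np.float64(0.05315640184851327))
L tip (array([ 0.44941163, -0.11713275,  0.00173321]), np.float64(0.00877750509622457))
L col (array([ 0.46551516, -0.08240029,  0.05783657]), np.float64(0.044238117863632416))
R head (array([ 0.44753602, -0.27804354,  0.15587742]), np.float64(0.0814037125833538))
R tip (array([ 0.47522752, -0.3092487 ,  0.02397727]), np.float64(0.006584084887894114))
R col (array([ 0.45038702, -0.29094777,  0.11068862]), np.float64(0.06555822430970021))
yel [320.87521368 141.9982906 ] [307 129] [334 155] [ 0.50061309 -0.2125694   0.082     ] [318.72993518 146.99500176]
 65  58  64  60  63  62  63  63  58  65  58  56  56  56  73  78  57  53  57  59  59  62  62  61  61  67  61  64  65  64  64  64
 61  61  64  62  64  61  61  62  58  54  62  93 140 161 177 174 171 157 135  88  80  52  65  63  63  64  62  61  65  60  63  65
 63  60  66  65  65  64  63  65 102 139 157 174 168 167 167 166 169 169 169 170 174 153  80  56  62  61  65  65  63  62  64  61
 63  62  64  60  61  59  
[... 2986 characters left out ...]
 166 169 169 149  76  59  59  59  60  60  61  61  62  63  60
 61  62  62  62  61  53  55  56  50  50  57  81 123 137 138 138 133 124 111  94  70  60  59  60  58  62  61  63  63  56  63  61
 60  66  60  66  56  54  56  58  57  61  55  55  52  52  54  47  50  52  52  56  59  63  56  63  63  63  63  65  60  64  57  65
 66  62  60  60  58  58  56  56  58  51  52  55  54  59  52  57  56  61  60  62  63  62  61  62  62  59  58  63  60  63  63  64
 63  62  64  62  62  56  55  54  53  57  60  57  56  63  51  55  56  61  62  63  61  60  61  56  64  61  62  63  63  60  60  63
 61  57  66  62  58  58  60  59  57  58  59  59  55  54  57  55  60  58  58  60  60  63  62  58  59  61  61  60  66  59  62  64
```

```bash
python3 - <<'E'
from h import *
i=r.camera_info("wrist");S=r.camera_info("scene");D=r.camera_info("side")
print(proj(i,(.5,-.211,.0)))
for nm,a,b in (('L head',(120,98),(337,227)),('L tip',(228,143),(335,267)),('R head',(318,250),(421,269)),('R tip',(384,191),(411,311))):
    print(nm,[(plane(i,*a,z)[:2].round(3),plane(S,*b,z)[:2].round(3)) for z in (0.005,.1,.13)])
for h in ((363,135),(363,152),(366,168),(366,200)): print(h,plane(D,*h,0.005)[:2],plane(D,*h,.126)[:2])
E
```

```text
[319.56842257 135.57718836]
L head [(array([0.446, 0.017]), array([ 0.54 , -0.027])), (array([ 0.467, -0.039]), array([ 0.466, -0.103])), (array([ 0.473, -0.057]), array([ 0.443, -0.128]))]
L tip [(array([ 0.448, -0.114]), array([ 0.448, -0.124])), (array([ 0.468, -0.136]), array([ 0.388, -0.186])), (array([ 0.474, -0.144]), array([ 0.369, -0.205]))]
R head [(array([ 0.363, -0.269]), array([ 0.595, -0.247])), (array([ 0.405, -0.252]), array([ 0.513, -0.29 ])), (array([ 0.418, -0.246]), array([ 0.487, -0.304]))]
R tip [(array([ 0.47 , -0.312]), array([ 0.491, -0.305])), (array([ 0.485, -0.284]), array([ 0.424, -0.339])), (array([ 0.489, -0.275]), array([ 0.403, -0.35 ]))]
(363, 135) [ 0.52841753 -0.56097536] [ 0.49021551 -0.28826341]
(363, 152) [ 0.50323905 -0.41744053] [ 0.47018119 -0.17405386]
(366, 168) [ 0.47377589 -0.30573517] [ 0.44673758 -0.08517077]
(366, 200) [ 0.44248277 -0.12013093] [0.42183788 0.06251308]
```

```bash
python3 - <<'E'
from h import *
S=r.camera_info("scene")
im=r.grab_frame("scene")[:,:,::-1];cv2.imwrite('pics/s1.png',im);print(r.get_obs()['clock'])
cv2.imwrite('pics/s1c.png',cv2.resize(im[130:330,240:480],None,fx=3,fy=3))
E
```

```text
1.9167
```

View pics/s1c.png

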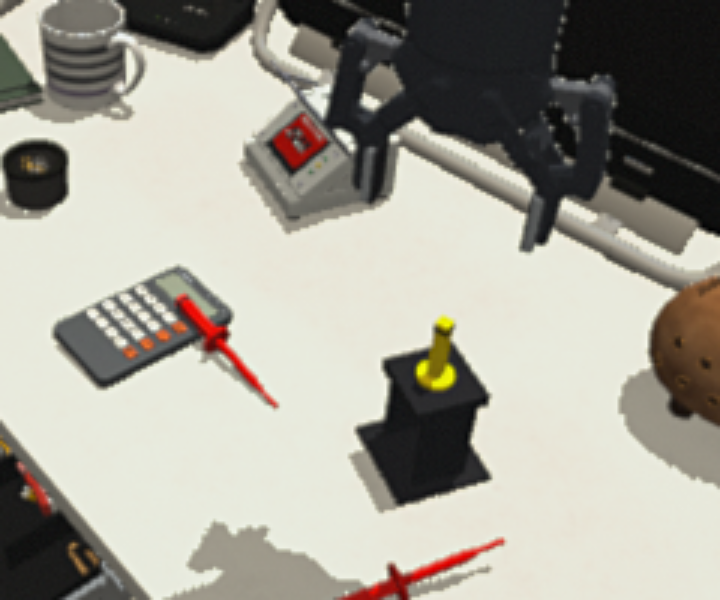

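The reds were balancing on their tips and have toppled: one rests on the calculator, one on the desk, neither in the way. I go to the grasp pose and close.

Request:
play_rows(targets="-1 0.042 0 0 0.23;-1 0.042 0 0 0.23;-1 0.042 0 0.03 0.23;-1 0.042 0 0.06 0.23;-1 0.042 0 0.09 0.23;-1 0.042 0 0.12 0.23;-1 0.042 0 0.139 0.23;-1 0.042 0 0.139 0.23")

```text
clock: 2.58
tcp_pos: [0.4977, -0.2107, 0.0883]
orientation: [-3.125, -0.291, 0.011]
contact_force: [-0.1, 0.2, -0.3]
grip_width: 0.0853
gripper_force: 0.0
```

Request:
play_rows(targets="1 0 0 0 0;1 0 0 0 0;1 0 0 0 0;1 0 0 0 0;1 0 0 0 0;1 0 0 0 0;1 0 0 0 0;1 0 0 0 0", squeeze=40)

```text
clock: 3.25
tcp_pos: [0.5017, -0.2104, 0.093]
orientation: [3.127, 0.294, 0.001]
contact_force: [-1.0, 0.5, 6.0]
grip_width: 0.0096
gripper_force: 42.5
```

Request:
play_rows(targets="1 0 0 -0.02 0;1 0 0 -0.04 0;1 0 0 -0.062 0;1 0 0 -0.062 0;1 0 0 -0.062 0;1 0 0 -0.062 0;1 0 0 -0.062 0")

```text
clock: 3.83
tcp_pos: [0.5004, -0.2099, 0.1531]
orientation: [-3.127, -0.295, 0.003]
contact_force: [0.5, 0.6, 0.2]
grip_width: 0.0092
gripper_force: 41.7
```

```bash
python3 - <<'E'
from h import *
o=r.get_obs();print(o['tcp_pos'],o['orientation'],o['grip_width'],o['contact_force'])
S=r.camera_info("scene");D=r.camera_info("side")
a=r.grab_frame("scene")[:,:,::-1];b=r.grab_frame("side")[:,:,::-1]
cv2.imwrite('pics/s2.png',a);cv2.imwrite('pics/d2.png',b)
P=[]
for im,(x0,y0,x1,y1) in ((a,(350,180,440,300)),(b,(310,90,400,190))):
    h=cv2.cvtColor(im,cv2.COLOR_BGR2HSV);m=cv2.inRange(h[y0:y1,x0:x1],(20,100,60),(35,255,255));c=np.argwhere(m)[:,::-1]+(x0,y0)
    ys=np.bincount(c[:,1]);k=[(y,c[c[:,1]==y,0].min(),c[c[:,1]==y,0].max()) for y in np.flatnonzero(ys)];print(k)
t=o['tcp_pos'];g=t+[0,0,.019]
for z in (0.09,.104,.068): pass
print('proj collar expected',proj(S,(t[0],t[1],.142+.002)),proj(D,(t[0],t[1],.144)))
E
```

```text
[ 0.50039529 -0.20988113  0.15312179] [-3.12683516 -0.29463328  0.00318381] 0.009214497324242444 [0.45270428 0.5706872  0.17522486]
[(np.int64(211), np.int64(389), np.int64(391)), (np.int64(212), np.int64(388), np.int64(392)), (np.int64(213), np.int64(388), np.int64(392)), (np.int64(214), np.int64(388), np.int64(392)), (np.int64(215), np.int64(388), np.int64(392)), (np.int64(216), np.int64(390), np.int64(391)), (np.int64(217), np.int64(387), np.int64(389)), (np.int64(218), np.int64(387), np.int64(390)), (np.int64(219), np.int64(387), np.int64(390)), (np.int64(220), np.int64(387), np.int64(390)), (np.int64(221), np.int64(386), np.int64(390)), (np.int64(222), np.int64(386), np.int64(389)), (np.int64(223), np.int64(386), np.int64(389)), (np.int64(224), np.int64(386), np.int64(389)), (np.int64(225), np.int64(386), np.int64(389)), (np.int64(226), np.int64(385), np.int64(389)), (np.int64(227), np.int64(385), np.int64(388)), (np.int64(228), np.int64(385), np.int64(388)), (np.int64(229), np.int64(383), np.int64(388)), (np.int64(230), np.int64(382), np.int64(388)), (np.int64(231), np.int64(382), np.int64(393)), (np.int64(232), np.int64(382), np.int64(393)), (np.int64(233), np.int64(382), np.int64(394)), (np.int64(234), np.int64(382), np.int64(393)), (np.int64(235), np.int64(383), np.int64(393)), (np.int64(236), np.int64(384), np.int64(392)), (np.int64(237), np.int64(386), np.int64(390))]
[(np.int64(108), np.int64(329), np.int64(331)), (np.int64(115), np.int64(327), np.int64(327)), (np.int64(117), np.int64(323), np.int64(323)), (np.int64(139), np.int64(352), np.int64(359)), (np.int64(140), np.int64(352), np.int64(359)), (np.int64(141), np.int64(352), np.int64(359)), (np.int64(142), np.int64(354), np.int64(358))]
proj collar expected [388.00634186 231.79150627] [355.22092635 139.49697701]
```

Request:
play_rows(targets="1 -0.012 0 -0.002 0;1 -0.022 0 -0.001 0;1 -0.030 0 0.001 0;1 -0.038 0 0.003 0;1 -0.046 0 0.007 0;1 -0.052 0 0.011 0;1 -0.059 0 0.015 0;1 -0.060 0 0.016 0", squeeze=20)

```text
clock: 4.6
tcp_pos: [0.4405, -0.222, 0.1376]
orientation: [-3.128, -0.292, 0.002]
contact_force: [1.8, -1.2, 3.0]
grip_width: 0.0092
gripper_force: 43.1
```

Request:
play_rows(targets="1 0 0 0 0;1 0 0 0 0")

```text
clock: 4.77
tcp_pos: [0.4414, -0.2215, 0.1378]
orientation: [-3.127, -0.294, 0.003]
contact_force: [0.4, -0.5, 0.3]
grip_width: 0.0093
gripper_force: 42.8
```

```bash
python3 - <<'E'
from h import *
o=r.get_obs();print(o['tcp_pos'],o['orientation'],o['grip_width'],o['contact_force'])
a=r.grab_frame("scene")[:,:,::-1];b=r.grab_frame("side")[:,:,::-1];w=r.grab_frame("wrist")[:,:,::-1]
for n,k in zip('sdw',(a,b,w)): cv2.imwrite(f'pics/{n}3.png',k)
z=lambda k,x,y,W,H,f:cv2.resize(k[y:y+H,x:x+W],None,fx=f,fy=f,interpolation=2)
cv2.imwrite('pics/v3.png',np.hstack([z(a,340,190,80,120,5),z(b,310,90,80,120,5)]))
E
```

```text
[ 0.4413703  -0.22148498  0.13781643] [-3.12726841 -0.29395266  0.00329453] 0.00934358144628408 [ 0.44127449 -0.53515117  0.32723253]
```

View pics/v3.png

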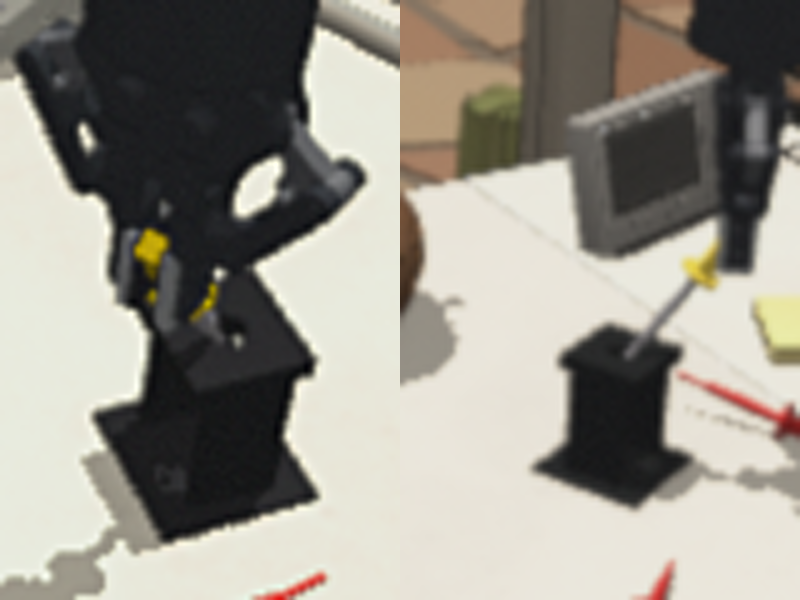

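The stylus has pivoted in the grip and leans about 35–40° with its tip still in the hole (tip end near (635,350) in the side crop). I withdraw along its axis and get the controller pose from the earlier pictures.

Request:
play_rows(targets="1 -0.015 0 -0.02 0;1 -0.03 0 -0.045 0;1 -0.03 0 -0.08 0;1 -0.03 0 -0.11 0;1 -0.03 0 -0.11 0;1 -0.03 0 -0.11 0", squeeze=110)

```text
clock: 5.42
tcp_pos: [0.4132, -0.2271, 0.2494]
orientation: [3.127, 0.295, 0.002]
contact_force: [-0.5, 0.4, -0.5]
grip_width: 0.0081
gripper_force: 107.2
```

```bash
python3 - <<'E'
from h import *
S=r.camera_info("scene");D=r.camera_info("side");Q={};C={}
for n,(x0,y0,x1,y1) in (("scene",(310,145,385,210)),("side",(225,180,300,250))):
    im=cv2.imread(f'pics/{n}0.png')[y0:y1,x0:x1];u=cv2.resize(im,None,fx=8,fy=8,interpolation=cv2.INTER_CUBIC)
    b,g,rr=[u[:,:,k].astype(int) for k in range(3)]
    m=((rr-np.maximum(b,g))>50).astype(np.uint8)
    cs=cv2.findContours(m,0,2)[0];h=cv2.convexHull(np.vstack([c for c in cs if cv2.contourArea(c)>200]))
    for e in np.arange(.01,.12,.005):
        q=cv2.approxPolyDP(h,e*cv2.arcLength(h,True),True)
        if len(q)==4:break
    q=(q[:,0]+.5)/8-.5+(x0,y0);Q[n]=q;print(n,e,q.round(1).tolist())
    # levers: bright blobs within hull
    M=np.zeros_like(m);cv2.fillConvexPoly(M,h,1);M=cv2.erode(M,np.ones((17,17)))
    w=((np.minimum(b,g)>100)&(M>0)).astype(np.uint8)
    k,_,st,ce=cv2.connectedComponentsWithStats(w);print([(st[j,4],((ce[j]+.5)/8-.5+(x0,y0)).round(1).tolist()) for j in range(1,k) if st[j,4]>20])
    cv2.imwrite(f'pics/z_{n}.png',u)
s,d=Q['scene'],Q['side']
for k in range(4):  # try cyclic/reversed correspondences
    for sg in (1,-1):
        P=[tri(S,s[j],D,d[(k+sg*j)%4]) for j in range(4)];e=[p[1] for p in P]
        if max(e)<.012: print(k,sg,np.round(e,4),np.array([p[0] for p in P]).round(4).tolist())
cv2.imwrite('pics/v4.png',np.hstack([cv2.resize(cv2.imread('pics/z_scene.png')[120:400,100:400],(400,373)),cv2.resize(cv2.imread('pics/z_side.png')[150:450,200:500],(400,400))[:373]]))
E
```

```text
scene 0.015 [[340.8, 167.4], [348.4, 177.1], [337.2, 185.6], [330.6, 176.1]]
[(np.int32(35), [341.2, 169.7]), (np.int32(37), [339.1, 173.9]), (np.int32(33), [345.7, 175.2]), (np.int32(265), [338.7, 177.7])]
side 0.015 [[269.8, 207.2], [279.9, 218.7], [267.1, 229.1], [256.6, 216.7]]
[(np.int32(22), [260.8, 215.0]), (np.int32(47), [273.5, 215.2]), (np.int32(124), [266.7, 216.4]), (np.int32(64), [271.0, 216.7]), (np.int32(36), [266.2, 220.4])]
0 -1 [0.0055 0.0036 0.0035 0.0055] [[0.6476, 0.0875, 0.0801], [0.6823, 0.0854, 0.0392], [0.6514, 0.097, 0.0163], [0.6196, 0.0966, 0.0584]]
3 1 [0.0011 0.0011 0.0006 0.0017] [[0.6716, 0.1102, 0.061], [0.657, 0.0627, 0.0597], [0.6272, 0.0736, 0.0382], [0.6427, 0.1201, 0.038]]
```

View pics/v4.png

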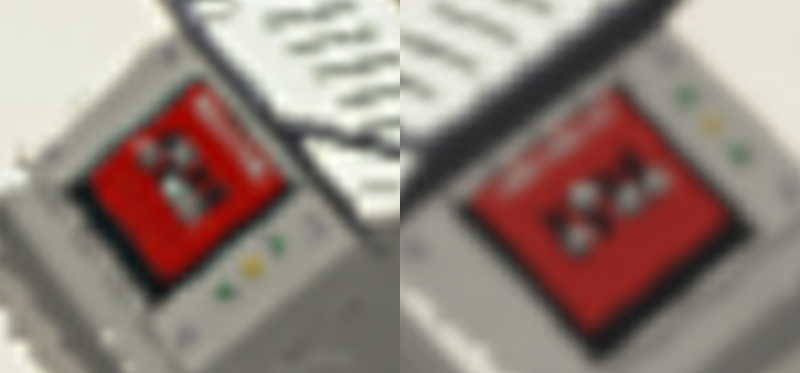

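The crops show the bank with its stripe up-slope. Levers 1 and 4 look down and 2 up. The corner triangulation agrees to about 1 mm: bank centre (0.650, 0.092, 0.049), yaw −18°. I move over to the controller's front with yaw −18°.

Request:
play_rows(targets="1 0.10 -0.165 0 0.25;1 0.10 -0.165 0 0.25;1 0.10 -0.165 0 0.25;1 0.10 -0.165 0 0.25;1 0.10 -0.165 0 0.25;1 0.187 -0.308 0 0.5;1 0.187 -0.308 0 0.5;1 0.187 -0.308 0 0.5")

```text
clock: 6.08
tcp_pos: [0.5192, 0.061, 0.2461]
orientation: [3.1, -0.498, -0.007]
contact_force: [1.2, -0.6, -0.3]
grip_width: 0.0082
gripper_force: 107.4
```

```bash
python3 - <<'E'
from h import *
o=r.get_obs();v=o['orientation'];M=R.from_rotvec(v).as_matrix();print(o['clock'],o['tcp_pos'],M.round(3).tolist())
E
```

```text
6.0833 [0.51920506 0.06099912 0.24609865] [[0.95, -0.313, -0.005], [-0.313, -0.95, -0.001], [-0.004, 0.003, -1.0]]
```

Request:
play_rows(targets="1 0.008 -0.035 0.035 0;1 0.015 -0.069 0.055 0;1 0.015 -0.069 0.076 0;1 0.015 -0.069 0.076 0;1 0.015 -0.069 0.076 0;1 0.015 -0.069 0.076 0")

```text
clock: 6.58
tcp_pos: [0.5554, 0.1203, 0.172]
orientation: [3.102, -0.49, -0.002]
contact_force: [0.8, -0.7, 0.1]
grip_width: 0.0083
gripper_force: 107.5
```

```bash
cat > tip.py <<'E'
from h import *
def look(tag):
    o=r.get_obs();t=o['tcp_pos'];M=R.from_rotvec(o['orientation']).as_matrix()
    ims={n:r.grab_frame(n)[:,:,::-1].copy() for n in("scene","side")}
    for n in ims: cv2.imwrite(f'pics/{n}_{tag}.png',ims[n])
    return o,t,M,ims
def diff(n,im,c,w=40):
    b=cv2.imread(f'pics/{n}0.png');x,y=int(c[0])-w,int(c[1])-w
    d=np.abs(im[y:y+2*w,x:x+2*w].astype(int)-b[y:y+2*w,x:x+2*w]).max(2);return d,(x,y)
E
python3 - <<'E'
from tip import *
o,t,M,ims=look('a');print(t,o['contact_force'])
out=[]
for n in ims:
    i=r.camera_info(n)
    for th in (30,35,40):
        a=np.radians(th);ax=M@[np.sin(a),0,np.cos(a)];g=t-.019*M[:,2];tip=g+.106*ax
        print(n,th,tip.round(4),proj(i,tip).round(1),'collar',proj(i,g+.03*ax).round(1))
        if th==35:
            c=proj(i,tip);d,(x,y)=diff(n,ims[n],c)
            crop=ims[n][y:y+80,x:x+80];out.append(cv2.resize(crop,None,fx=5,fy=5,interpolation=2))
            print(n,'crop origin',x,y)
cv2.imwrite('pics/v5.png',np.hstack(out))
E
```

```text
[0.55539778 0.12031974 0.17197873] [ 0.82013727 -0.69202947  0.13109786]
scene 30 [0.6057 0.1039 0.0991] [324.7 164.7] collar [311.6 145.2]
scene 35 [0.6131 0.1015 0.1041] [327.5 162.6] collar [312.4 144.5]
scene crop origin 287 122
scene 40 [0.6201 0.0993 0.1097] [330.1 160.3] collar [313.2 143.9]
side 30 [0.6057 0.1039 0.0991] [283.  206.4] collar [295.7 187.1]
side 35 [0.6131 0.1015 0.1041] [280.2 203.6] collar [294.9 186.2]
side crop origin 240 163
side 40 [0.6201 0.0993 0.1097] [277.6 200.5] collar [294.1 185.3]
```

View pics/v5.png

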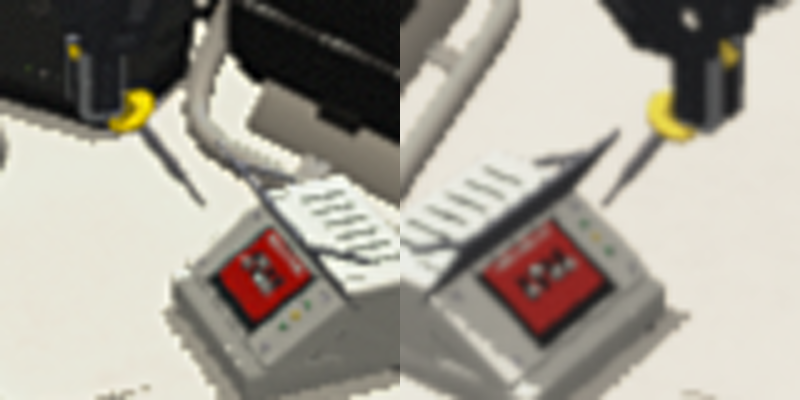

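The tip shows at (327.8,163) in scene and (281.4,203.6) in side, as predicted for a 35° lean.

```bash
cat >> tip.py <<'E'
B=np.array([.6496,.0917,.0492]);yw=np.radians(-18.1);xh=np.array([np.cos(yw),np.sin(yw),0]);yh=np.array([-np.sin(yw),np.cos(yw),0]);zh=np.array([0,0,1.])
c,s=np.cos(np.radians(35)),np.sin(np.radians(35));u=c*xh+s*zh;nn=-s*xh+c*zh
OFF=None
def syh(p): d=p-B;return np.array([d@u,d@yh,d@nn])*1000
def goto(M,p,S,Y,H):  # tool shift in mm from tip p to panel (S,Y,H) mm
    return (M.T@(B+(S*u+Y*yh+H*nn)/1000-p)*1000).round(1)
E
python3 - <<'E'
from tip import *
S=r.camera_info("scene");D=r.camera_info("side")
p,e=tri(S,(327.8,163),D,(281.4,203.6));o=r.get_obs();M=R.from_rotvec(o['orientation']).as_matrix();t=o['tcp_pos']
off=M.T@(p-t);print(p,e,'tip in tool',off.round(4),'syh',syh(p).round(1))
for a in ((-13,13.5,15),(-13,13.5,3)): print(a,goto(M,p,*a))
E
```

```text
[0.61162793 0.09932105 0.1036194 ] 0.0017657392807670386 tip in tool [0.059  0.0028 0.0698] syh [-0.3 -4.6 66.6]
(-13, 13.5, 15) [ 19.2 -18.   49.6]
(-13, 13.5, 3) [ 26.  -18.   59.5]
```

Request:
play_rows(targets="1 0.010 -0.009 0.025 0;1 0.019 -0.018 0.050 0;1 0.019 -0.018 0.050 0;1 0.019 -0.018 0.050 0;1 0.019 -0.018 0.050 0")

```text
clock: 7.1
tcp_pos: [0.5799, 0.1322, 0.1238]
orientation: [-3.103, 0.49, -0.002]
contact_force: [-0.1, -0.2, 0.1]
grip_width: 0.0086
gripper_force: 107.4
```

```bash
python3 - <<'E'
from tip import *
o,t,M,ims=look('b');p=t+M@[.059,.0028,.0698];print(t,o['contact_force'],syh(p).round(1))
out=[]
for n in ims:
    i=r.camera_info(n);c=proj(i,p);x,y=int(c[0])-20,int(c[1])-20;print(n,c,x,y)
    f=ims[n][y:y+40,x:x+40];b=cv2.imread(f'pics/{n}0.png')[y:y+40,x:x+40]
    out.append(cv2.resize(f,None,fx=10,fy=10,interpolation=2))
    d=np.abs(f.astype(int)-b).max(2);d=d[:]
    for k in range(12,30): print(y+k,' '.join(f'{v:3d}' for v in d[k,8:34]))
cv2.imwrite('pics/v6.png',np.hstack(out))
E
```

```text
[0.57992071 0.13217997 0.12384544] [-0.09278531 -0.20002194  0.0634287 ] [-13.3  14.2  15.3]
scene [330.61729616 173.77069496] 310 153
165   1   1   3   6   3  59 136 142  76   2   4   2   0   1   1   0   1   1   1   1   1   1   1   1   1   1
166   0   0   1   2   7   3  92 160 129  38   4   3   1   0   1   0   1   1   1   1   2   0   2   1   0   2
167   0   0   1   1   3   7  37 120 157 102   8   5   1   0   1   1   1   1   1   0   1   0   1   1   1   2
168   0   0   0   1   2   4   3  47 103 133  48   2   4   2   0   0   0   1   1   0   1   1   1   1   1   1
169   1   0   1   0   0   2   4   2  12  67 104  34   2   3   2   1   0   1   1   1   1   1   1   1   1   2
170   1   1   1   0   0   1   2   3   6   8  67  92  31   1   3   1   0   1   0   1   0   2   4   1   1   1
171   1   1   0   1   1   1   0   1   2   4  11  56  53   9   2   1   0   1   1   1   1   2   3   1   1   1
172   1   1   1   0   0   1   0   1   1   3   4  25  62  32   5   1   1   1   1   1   0   1   1   3   2   1
173   1   0   1   1   0   0   0   1   2   1   2   5  25  13   1   2   1   1   1   1   1   0   3   1  
[... 2263 characters left out ...]
   1   1   1   1   2   1   1   1   1   1   0   0   1
225   0   1   0   0   0   1   0   2   2   3   1   1   1   1   2   1   2   1   1   1   1   0   1   0   1   0
226   1   1   0   0   1   1   2   1   2   1   1   1   1   2   1   0   1   1   1   1   1   1   0   1   1   1
227   0   1   1   1   1   1   1   1   1   1   0   1   3   1   1   1   1   1   0   0   1   1   0   1   1   1
228   0   1   0   1   1   1   0   1   2   1   1   2   2   1   0   2   1   1   1   1   1   0   1   1   0   1
229   1   0   1   1   1   1   1   1   1   0   1   0   1   1   1   1   1   0   1   1   1   1   1   1   2   1
230   1   0   0   1   1   0   1   0   1   3   1   3   1   1   1   1   1   1   0   0   0   1   1   1   0   1
```

```bash
python3 - <<'E'
from tip import *
S=r.camera_info("scene");D=r.camera_info("side")
p,e=tri(S,(330.3,172.8),D,(270.0,222.3));o=r.get_obs();M=R.from_rotvec(o['orientation']).as_matrix();t=o['tcp_pos']
print(p,e,'tip in tool',(M.T@(p-t)).round(4),'syh',syh(p).round(1))
for a in ((-13,13.5,5),(-13,13.5,0)): print(a,goto(M,p,*a))
E
```

```text
[0.6362257  0.1143935  0.05497041] 0.0009968658131597177 tip in tool [ 0.0587 -0.      0.0694] syh [-12.9  17.4  16.1]
(-13, 13.5, 5) [6.2 3.9 9.1]
(-13, 13.5, 0) [ 9.1  4.  13.2]
```

Request:
play_rows(targets="1 0.003 0.004 0.005 0;1 0.006 0.004 0.009 0;1 0.006 0.004 0.009 0;1 0.006 0.004 0.009 0;1 0.006 0.004 0.009 0")

```text
clock: 7.62
tcp_pos: [0.584, 0.1271, 0.1133]
orientation: [-3.103, 0.489, 0.0]
contact_force: [0.7, 0.7, -1.1]
grip_width: 0.0081
gripper_force: 107.4
```

Request:
play_rows(targets="1 0.0006 0 0.0008 0;1 0.0011 0 0.0016 0;1 0.0011 0 0.0016 0;1 0.0011 0 0.0016 0")

```text
clock: 7.95
tcp_pos: [0.5851, 0.1268, 0.1117]
orientation: [3.103, -0.488, -0.0]
contact_force: [-0.2, 0.3, -1.5]
grip_width: 0.0082
gripper_force: 107.4
```

Request:
play_rows(targets="1 0.0006 0 0.0008 0;1 0.0006 0 0.0008 0;1 0.0006 0 0.0008 0")

```text
clock: 8.2
tcp_pos: [0.5855, 0.1268, 0.1112]
orientation: [-3.103, 0.488, 0.0]
contact_force: [-2.7, 0.3, 4.2]
grip_width: 0.0082
gripper_force: 107.9
```

Request:
play_rows(targets="1 0.0006 0 0.0008 0;1 0.0006 0 0.0008 0;1 0.0006 0 0.0008 0")

```text
clock: 8.45
tcp_pos: [0.5857, 0.127, 0.1109]
orientation: [-3.103, 0.488, 0.001]
contact_force: [-5.4, 1.1, 8.7]
grip_width: 0.0082
gripper_force: 109.0
```

```bash
python3 - <<'E'
from tip import *
o=r.get_obs();M=R.from_rotvec(o['orientation']).as_matrix();t=o['tcp_pos'];print(t,o['contact_force'],syh(t+M@[.0587,0,.0694]).round(1))
E
```

```text
[0.58568574 0.12696955 0.11086032] [-5.36858398  1.13695392  8.66691164] [-15.2  13.9   1.1]
```

Contact felt at 1.3 mm above the estimated top, about 5 N per mm. I lift 1.5 mm clear and sweep switch 1 up-slope.

Request:
play_rows(targets="1 -0.002 0 -0.0029 0;1 -0.002 0 -0.0029 0;1 0.0005 0 -0.0046 0;1 0.003 0 -0.0063 0;1 0.0053 0 -0.008 0;1 0.007 0 -0.0092 0;1 0.0087 0 -0.0104 0;1 0.0087 0 -0.0104 0")

```text
clock: 9.12
tcp_pos: [0.5948, 0.1235, 0.1205]
orientation: [3.103, -0.489, -0.0]
contact_force: [-1.1, 0.0, -1.5]
grip_width: 0.0083
gripper_force: 107.3
```

```bash
cat > st.py <<'E'
from tip import *
o=r.get_obs();M=R.from_rotvec(o['orientation']).as_matrix();t=o['tcp_pos'];f=o['contact_force']
print(round(o['clock'],2),t.round(4),'F s,y,n',(f@u).round(1),(f@yh).round(1),(f@nn).round(1),'syh',syh(t+M@[.0587,0,.0694]).round(1))
E
python3 st.py
```

```text
9.12 [0.5948 0.1235 0.1205] F s,y,n -1.7 -0.3 -0.6 syh [-1.6 13.4  3.4]
```

Request:
play_rows(targets="1 0.0012 0 -0.0009 0;1 0.0025 0 -0.0017 0;1 0.0025 0 -0.0017 0;1 0.0025 0 -0.0017 0")

```text
clock: 9.45
tcp_pos: [0.5959, 0.1231, 0.1216]
orientation: [3.103, -0.488, -0.003]
contact_force: [-2.8, 0.7, -3.6]
grip_width: 0.0082
gripper_force: 107.1
```

```bash
python3 st.py
```

```text
9.45 [0.5959 0.1231 0.1216] F s,y,n -4.4 -0.2 -1.3 syh [-0.1 13.3  3.6]
```

Request:
play_rows(targets="1 0.0025 0 -0.0017 0;1 0.0025 0 -0.0017 0;1 0.0025 0 -0.0017 0;1 0.0025 0 -0.0017 0")

```text
clock: 9.78
tcp_pos: [0.597, 0.1226, 0.1226]
orientation: [3.103, -0.487, -0.008]
contact_force: [-5.5, 2.2, -7.2]
grip_width: 0.0084
gripper_force: 107.2
```

```bash
python3 st.py
```

```text
9.78 [0.597  0.1226 0.1226] F s,y,n -8.9 0.4 -2.5 syh [ 1.1 13.2  3.8]
```

Switch 1 is against its stop (8.9 N, stall at s≈0 as expected). Now switch 4.

Request:
play_rows(targets="1 -0.0147 0 0.0103 0;1 -0.0147 0 0.0103 0;1 -0.0193 0 0.0037 0;1 -0.0193 0.027 0.0037 0;1 -0.0193 0.027 0.0037 0;1 -0.0145 0.027 0.0106 0;1 -0.0145 0.027 0.0106 0;1 -0.0145 0.027 0.0106 0")

```text
clock: 10.45
tcp_pos: [0.5782, 0.1014, 0.1135]
orientation: [-3.103, 0.488, -0.001]
contact_force: [-0.4, -0.8, 0.3]
grip_width: 0.0084
gripper_force: 107.8
```

```bash
python3 st.py
```

```text
10.45 [0.5782 0.1014 0.1135] F s,y,n 0.0 -0.9 0.3 syh [-12.8 -12.7   2.9]
```

Request:
play_rows(targets="1 0.0025 0.0008 -0.0017 0;1 0.005 0.0008 -0.0034 0;1 0.0075 0.0008 -0.0051 0;1 0.01 0.0008 -0.0068 0;1 0.0125 0.0008 -0.0086 0;1 0.015 0.0008 -0.0103 0;1 0.015 0.0008 -0.0103 0;1 0.015 0.0008 -0.0103 0")

```text
clock: 11.12
tcp_pos: [0.5889, 0.0965, 0.1223]
orientation: [3.103, -0.487, -0.008]
contact_force: [-4.7, 3.6, -5.5]
grip_width: 0.0085
gripper_force: 107.2
```

```bash
python3 st.py
```

```text
11.12 [0.5889 0.0965 0.1223] F s,y,n -7.7 1.9 -1.3 syh [  1.2 -14.1   3.3]
```

Switch 4 is home too (7.7 N stall). Now over to the up-slope side for switch 3.

Request:
play_rows(targets="1 -0.0049 0 0.0034 0;1 -0.0106 0 -0.0048 0;1 -0.0106 -0.0096 -0.0048 0;1 -0.005 -0.0096 -0.0085 0;1 -0.0003 -0.0096 -0.012 0;1 -0.0003 -0.0096 -0.012 0;1 -0.0003 -0.0096 -0.012 0")

```text
clock: 11.7
tcp_pos: [0.595, 0.1042, 0.1362]
orientation: [-3.103, 0.49, -0.003]
contact_force: [0.3, 0.7, -0.1]
grip_width: 0.0079
gripper_force: 108.0
```

```bash
python3 st.py; python3 - <<'E'
from tip import *
o,t,M,ims=look('c');p=t+M@[.0587,0,.0694]
i=r.camera_info('side');c=proj(i,p);x,y=int(c[0])-20,int(c[1])-20;print(c)
d,_=diff('side',ims['side'],c,20)
for k in range(6,30): print(y+k,x+6,' '.join(f'{v:3d}' for v in d[k,6:34]))
E
```

```text
11.7 [0.595  0.1042 0.1362] F s,y,n 0.0 0.7 -0.2 syh [12.6 -4.9 12.8]
[268.22513782 210.31628679]
196 254   0   1   1   1   0   0   1   1   0   1   1   0   0   1   1   0   1   1   1   1   1   3  43  82  67 116 139 141
197 254   0   1   1   1   1   0   1   1   0   0   0   1   1   0   1   1   1   0   1   1   0   9  26  31 115 144 145 142
198 254   0   1   0   1   0   1   0   0   1   0   1   0   0   0   1   0   0   0   0   1   9  19  22  93 124 108 113 125
199 254   1   0   1   0   0   1   1   1   1   0   1   0   0   1   1   1   1   1   0   6  26   6  87 129 111  48  34  37
200 254   0   1   0   1   1   1   1   0   1   1   1   1   1   1   1   1   1   2   4  18  19  72 128 127  68  17   2   2
201 254   0   0   1   1   1   1   0   0   0   0   0   0   0   0   1   1   0   1   6  17  14  88 125  75  27   4   0   0
202 254   0   0   0   0   0   0   1   1   0   1   1   2   1   0   1   1   1   1   9  16  45  74  83  30   7   1   1   0
203 254   1   1   1   1   0   1   0   1   1   1   1   0   2   1   1   1   4  20  24  37  48  50  31   8   1   1   0   0
204 254   0   1   0   1   0   0   1   1   
[... 1177 characters left out ...]
   1   2   0   1   1   1   1   0   2   1   0   2   3  21  56  29  30  34  11   1   0   1   1   1   1
215 254   1   1   1   2   1   0   1   1   0   1   1   1   0   1   0   2   4   9  13  73  72  34   5   0   0   1   0   1
216 254   1   1   1   2   1   1   1   1   0   1   6   2   1   1   1   1   1   2   7  53  56  23   3   1   1   0   0   0
217 254   1   1   0   1   1   1   1   0   1  10  42  21   1   0   1   1   1   1   1  16  13   3   1   2   1   2   1   1
218 254   1   1   1   1   0   1   1   1   2  28  78  59  13   2   0   1   0   0   1   1   1   1   1   1   1   3   1   1
219 254   1   0   0   1   1   1   2   2   4  30  71  45   5  15   6   1   1   1   2   0   2   1   1   1   0   1   2   2
```

Request:
play_rows(targets="1 0.003 -0.0004 0.004 0;1 0.0057 -0.0004 0.0082 0;1 0.0057 -0.0004 0.0082 0;1 0.0027 -0.0004 0.0103 0;1 -0.0003 -0.0004 0.0124 0;1 -0.0033 -0.0004 0.0145 0;1 -0.0055 -0.0004 0.016 0;1 -0.0071 -0.0004 0.0172 0")

```text
clock: 12.47
tcp_pos: [0.5883, 0.1072, 0.119]
orientation: [-3.103, 0.488, -0.005]
contact_force: [2.7, -1.5, 3.8]
grip_width: 0.008
gripper_force: 108.6
```

```bash
python3 st.py
```

```text
12.47 [0.5883 0.1072 0.119 ] F s,y,n 4.7 -0.6 1.4 syh [-3.1 -4.   2.9]
```

Request:
play_rows(targets="1 -0.0016 -0.0005 0.0011 0;1 -0.0016 -0.0005 0.0011 0;1 -0.0016 -0.0005 0.0011 0")

```text
clock: 12.72
tcp_pos: [0.588, 0.1077, 0.1187]
orientation: [-3.103, 0.49, -0.007]
contact_force: [4.2, -3.0, 4.4]
grip_width: 0.0082
gripper_force: 108.8
```

```bash
python3 st.py
```

```text
12.72 [0.588  0.1077 0.1187] F s,y,n 6.5 -1.5 0.8 syh [-3.5 -3.7  2.9]
```

Request:
play_rows(targets="1 0.0072 0 -0.005 0;1 0.0144 0 -0.0101 0;1 0.0144 0 -0.0101 0;1 0.0144 -0.0082 -0.0101 0;1 0.0144 -0.0082 -0.0101 0;1 0.0144 -0.0082 -0.0101 0")

```text
clock: 13.22
tcp_pos: [0.6014, 0.1131, 0.1269]
orientation: [-3.103, 0.486, 0.002]
contact_force: [-0.1, -0.1, -0.5]
grip_width: 0.0085
gripper_force: 108.1
```

```bash
python3 st.py
```

```text
13.22 [0.6014 0.1131 0.1269] F s,y,n -0.4 -0.2 -0.4 syh [9.7 5.7 3.2]
```

Request:
play_rows(targets="1 0 0.001 0.0003 0;1 -0.0025 0.001 0.002 0;1 -0.005 0.001 0.0038 0;1 -0.0075 0.001 0.0055 0;1 -0.01 0.001 0.0073 0;1 -0.0125 0.001 0.009 0;1 -0.014 0.001 0.01 0;1 -0.014 0.001 0.01 0")

```text
clock: 13.88
tcp_pos: [0.5903, 0.1143, 0.1184]
orientation: [-3.103, 0.49, -0.007]
contact_force: [3.7, -3.0, 4.5]
grip_width: 0.0084
gripper_force: 108.6
```

```bash
python3 st.py
```

```text
13.88 [0.5903 0.1143 0.1184] F s,y,n 6.3 -1.7 1.1 syh [-3.6  3.3  2.6]
```

Switch 2 stalled the same way (6.3 N). I retract along the normal and look.

Request:
play_rows(targets="1 0.005 0 -0.0035 0;1 0.005 0 -0.0035 0;1 -0.013 0 -0.03 0;1 -0.03 0 -0.053 0;1 -0.05 0 -0.085 0;1 -0.05 0 -0.085 0;1 -0.05 0 -0.085 0")

```text
clock: 14.47
tcp_pos: [0.5405, 0.1319, 0.2039]
orientation: [-3.103, 0.485, -0.003]
contact_force: [0.2, -0.6, -0.3]
grip_width: 0.0082
gripper_force: 108.0
```

```bash
python3 st.py; python3 - <<'E'
from tip import *
o,t,M,ims=look('d')
z=lambda k,x,y,W,H,f:cv2.resize(k[y:y+H,x:x+W],None,fx=f,fy=f,interpolation=cv2.INTER_CUBIC)
a=np.hstack([z(ims['scene'],325,162,30,28,13),z(ims['side'],252,203,30,28,13)])
g=t-.019*M[:,2];c=g+.05*(M@[.57,0,.82]);q=[]
for n in ims:
    x,y=(proj(r.camera_info(n),c)-[30,14]).astype(int);q.append(z(ims[n],x,y,60,32,6.5))
cv2.imwrite('pics/v7.png',np.vstack([a,np.hstack(q)]))
E
```

```text
14.47 [0.5405 0.1319 0.2039] F s,y,n 0.2 -0.5 -0.5 syh [  2.    4.7 102.9]
```

View pics/v7.png

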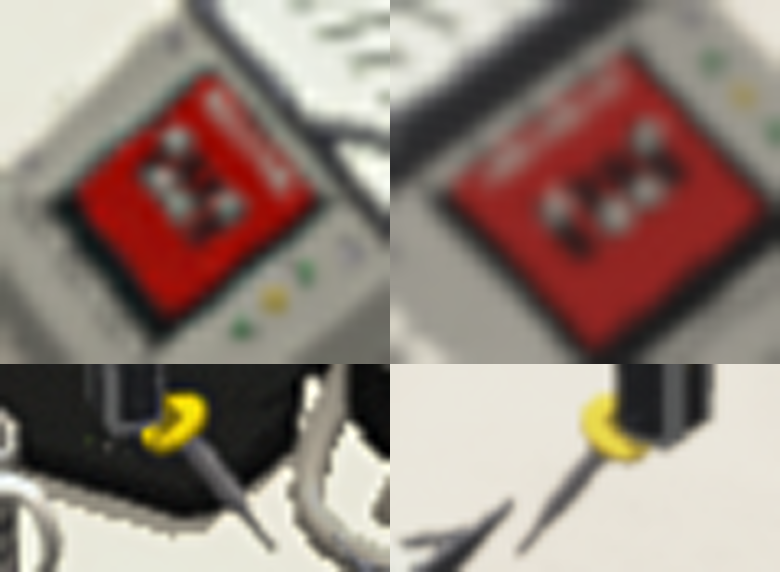

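Upper crops: levers now up, down, down, up. Lower crops: the stylus is still held at about 35°. Next I refine the tip offset and the hole's centre from stored pictures.

```bash
python3 - <<'E'
from tip import *
o=r.get_obs();M=R.from_rotvec(o['orientation']).as_matrix();t=o['tcp_pos'];p=t+M@[.0587,0,.0694]
P={}
for n in("scene","side"):
    c=proj(r.camera_info(n),p);d,(x,y)=diff(n,cv2.imread(f'pics/{n}_d.png'),c,14);print(n,c.round(1),x,y)
    for k in range(8,22): print(y+k,x,' '.join(f'{v:3d}' for v in d[k]))
g=cv2.imread('pics/w1.png')
gy=cv2.cvtColor(g,cv2.COLOR_BGR2GRAY)
for row in (110,120,136,150,165): print(row,gy[row,272:372].tolist())
E
```

```text
scene [320.2 153.8] 306 139
147 306   3   0   1   1   1   1   1   2   3  43 118 114  22   5   3   1   1   1   1   3   0   1   1   1   1   1   1   1
148 306   0   2   1   0   1   1   1   2   5   3  42 117  89   8   5   2   0   1   0   1   1   1   2   1   1   1   1   0
149 306   1   1   1   1   1   1   0   0   2   4   3  43 111  49   1   4   2   1   1   1   1   1   1   1   0   1   1   1
150 306   1   1   0   1   1   1   1   0   1   2   5   2  65 104  40   2   2   1   1   2   1   2   2   1   1   1   2   1
151 306   0   0   0   1   1   0   0   1   1   1   2   5   8  66 103  37   1   2   1   0   1   1   1   1   1   1   1   0
152 306   1   1   0   1   1   1   0   0   1   0   1   2   5  10  77  42   3   2   1   0   1   1   0   1   1   1   1   0
153 306   1   0   1   0   1   1   1   1   0   0   0   1   2   3  11   5   1   1   1   1   0   1   1   0   1   1   2   1
154 306   0   1   1   0   1   0   0   0   0   0   0   1   1   2   1   1   1   1   0   1   1   1   1   1   0   1   1   1
155 306   0   0   1   1   0   1   0   1   0   0   0   0   1   1   0   1   1   0   0   0   1   0   0   0   1   1 
[... 3905 characters left out ...]
145, 153, 149, 151, 138, 123, 150, 149, 153, 142, 88, 55, 60, 59, 59, 64, 59, 60, 61, 56, 61, 64, 58, 60, 59, 64, 55, 63, 62, 52, 88, 146, 165, 161, 161, 158, 161, 160, 160, 160, 159, 159, 160, 157, 156, 159, 160, 159, 159, 157]
165 [160, 162, 162, 162, 159, 163, 161, 164, 162, 164, 161, 165, 160, 163, 160, 161, 163, 159, 158, 163, 167, 145, 99, 104, 107, 106, 105, 103, 104, 104, 108, 104, 108, 104, 81, 60, 57, 63, 61, 62, 59, 64, 58, 62, 58, 60, 62, 57, 62, 65, 59, 55, 58, 55, 57, 60, 58, 58, 64, 58, 62, 60, 61, 57, 54, 95, 147, 161, 159, 158, 163, 157, 163, 162, 160, 159, 158, 158, 158, 157, 159, 161, 158, 161, 160, 161, 159, 159, 160, 156, 157, 157, 158, 155, 156, 151, 156, 156, 156, 157]
```

```bash
cat > fin.py <<'E'
from tip import *
E
python3 - <<'E'
from tip import *
i=dict(fov_y=66.52630366697527,cx=321.13830024696927,cy=198.50245614581743,position=np.array([0.52574168,-0.2016352,0.37522464]),rotation=np.array([2.43237949,-1.58425958,-0.2202174]))
for z in (0,.004): print('foot',z,plane(i,321.6,134.9,z))
print('collar',plane(i,320.9,142,.084))
S=r.camera_info("scene");D=r.camera_info("side")
p,e=tri(S,(320.4,152.5),D,(284.5,197.1));o=r.get_obs();M=R.from_rotvec(o['orientation']).as_matrix();t=o['tcp_pos']
off=M.T@(p-t);print(p,e,'tip in tool',off.round(4),'ang',np.degrees(np.arctan2(off[0],off[2]+.019)))
# hole from scene view of stand plate corners, s1 picture (V channel quads)
for n,(x0,y0,x1,y1) in (("scene",(355,240,412,300)),("side",(333,150,375,192))):
    gy=cv2.cvtColor(cv2.imread(f'pics/{n}0.png'),cv2.COLOR_BGR2GRAY)[y0:y1,x0:x1]
    print(n)
    for k in range(0,gy.shape[0],2): print(y0+k,x0,' '.join(f'{v:3d}' for v in gy[k]))
E
```

```text
foot 0 [ 0.50186982 -0.21261279  0.        ]
foot 0.004 [ 0.5021243  -0.21249576  0.004     ]
collar [ 0.5009374  -0.21221024  0.084     ]
[0.59756077 0.11432051 0.13370546] 0.0018027013179376977 tip in tool [ 0.0594 -0.0025  0.0678] ang 34.39514056988574
scene
240 355 230 228 229 229 230 230 230 231 230 230 230 231 230 230 230 230 230 231 231 230 230 230 230 230 230 230 230 234 240 156  62  39  56  77  67 103 218 234 232 230 230 231 230 230 230 230 230 230 230 231 231 231 230 230 231 231 230
242 355 230 230 229 230 230 231 230 230 230 229 230 230 230 230 229 229 229 230 230 229 230 230 230 230 230 230 231 235 239 157 100  95  91  73  95 185 236 234 231 229 230 230 230 229 230 230 230 231 231 231 231 230 231 231 231 231 230
244 355 230 230 228 229 230 230 230 230 230 230 230 230 229 229 229 230 230 230 230 230 231 230 230 232 233 234 235 238 221 139  97  99 100  96  92 100 172 232 235 231 231 231 230 231 231 230 231 231 231 231 230 231 231 231 231 231 232
246 355 231 230 230 231 230 230 230 230 230 230 230 230 230 231 230 231 233 235 236 236 238 240 222 191 182 155 122  95 100  95  9
[... 9242 characters left out ...]
 333 227 225 217 178 134 100  74  52  42  41  38  33  33  29  28  25  26  24  26  26  24  27  27  29  30  28  28  29  30  28  33  44  55  84 126 141 144 156 198 222 228 229
186 333 228 228 228 227 226 224 216 200 187 142  97  72  53  45  41  40  36  36  31  28  26  27  27  30  29  30  28  29  39  65  63  53  62 103 133 153 194 220 227 228 229 229
188 333 227 227 228 227 226 225 226 226 226 225 223 216 203 192 164 116  84  62  47  41  40  41  38  38  37  38  48  87 116 131  99  63  68 132 192 221 227 228 228 229 229 229
190 333 227 227 227 228 227 228 229 229 229 229 228 228 229 229 228 227 224 211 195 166 120  87  70  56  67 121 184 217 214 200 133  70 104 205 227 230 230 230 230 229 229 229
```

Request:
play_rows(targets="1 0 0.03 -0.02 0;1 0.006 0.17 -0.02 0;1 0.006 0.17 -0.02 0;1 0.006 0.17 -0.02 0;1 0.012 0.339 -0.02 0;1 0.012 0.339 -0.02 0;1 0.012 0.339 -0.02 0;1 0.012 0.339 -0.02 0")

```text
clock: 15.23
tcp_pos: [0.4513, -0.181, 0.2209]
orientation: [-3.103, 0.49, 0.004]
contact_force: [2.3, -0.7, -0.9]
grip_width: 0.0084
gripper_force: 108.1
```

```bash
cat > fin.py <<'E'
from tip import *
H=np.array([.5015,-.2118,.08])
o=r.get_obs();M=R.from_rotvec(o['orientation']).as_matrix();t=o['tcp_pos'];p=t+M@[.0595,0,.068]
print(round(o['clock'],2),t.round(4),o['contact_force'].round(1),'grip',o['grip_width'],o['gripper_force'],'ori',o['orientation'].round(3))
print('tip to mouth, tool mm',(M.T@(H-p)*1000).round(1),'tcp to mouth',(M.T@(H-t)*1000).round(1))
E
python3 fin.py
```

```text
15.23 [ 0.4513 -0.181   0.2209] [ 2.3 -0.7 -0.9] grip 0.008384931808634243 108.06581139564514 ori [-3.103  0.49   0.004]
tip to mouth, tool mm [-1.9 13.8 72.8] tcp to mouth [ 57.6  13.8 140.8]
```

Request:
play_rows(targets="1 0 0.0138 0.02 0;1 0 0.0138 0.04 0;1 0 0.0138 0.058 0;1 0 0.0138 0.058 0;1 0 0.0138 0.058 0;1 0 0.0138 0.058 0", squeeze=30)

```text
clock: 15.73
tcp_pos: [0.4491, -0.192, 0.1645]
orientation: [-3.103, 0.488, 0.001]
contact_force: [0.8, -0.3, -0.2]
grip_width: 0.0083
gripper_force: 108.1
```

```bash
python3 fin.py; python3 - <<'E'
from tip import *
o,t,M,ims=look('e');p=t+M@[.0595,0,.068]
for n in ims:
    i=r.camera_info(n);c=proj(i,p);d,(x,y)=diff(n,ims[n],c,9);print(n,c.round(1),x)
    for k in range(4,18): print(y+k,' '.join(f'{v:3d}' for v in d[k]))
E
```

```text
15.73 [ 0.4491 -0.192   0.1645] [ 0.8 -0.3 -0.2] grip 0.0082585799774477 108.10720682144165 ori [-3.103e+00  4.880e-01  1.000e-03]
tip to mouth, tool mm [-3.5  2.7 16.4] tcp to mouth [56.   2.7 84.4]
scene [386.8 248.2] 377
243   1   3   6   3  62 124 148  50 183 219 222 226 196  65   2   3   0   1
244   1   1   3   6   6  20  78  60 131 156 158 135 131  30   4   1   1   1
245   1   1   1   3   4   6  22  47  88 103  82  59  61  17   3   1   1   0
246   1   1   0   0   3   6  24  60  60  81  75  69  69  24   2   1   0   1
247   1   0   0   3   4   3  65  84  72  69  86  84  35   8   3   1   1   1
248   1   2   2   7   8   8  75  84  80  66  75  73  30   4   3   1   1   2
249   2   3   9   7  18  27  70  80  81  79  65  68  28   4   3   1   0   1
250   4   9  14  93 141 125  92  77  80  79  75  66  26   5   7   2   1   0
251   7   7  98 190 202 143  90  76  78  81  77  95 100  44   2   7   3   1
252   9  36 183 205 204 143  88  79  79  79  75 130 190 134  41   6   4   1
253   9  51 201 206 208 138  91  92  92  86  86 163 205 203  95   7   4   1
254  10  51 201 208 185 130  98  99  94 
[... 574 characters left out ...]
  28   1   2  36
154   0   1   0   1   1   0   0   1   3  29  27 119 148 101  25   1   2  36
155   0   1   0   0   0   1   0   0   3  22  34  71  93  65  17   1   4  49
156   0   0   0   1   0   1   2  11  38  64  82  74  50  28   9   3   6  60
157   0   0   1   1   0   1  13  82 142 145 115  94  93 109 100  41   3  43
158   0   1   1   1   1   1  35 137 184 179 135 105 101 129 134  84  20  11
159   1   1   1   1   1   2  30 123 182 194 184 156 142 139 130  92  35   6
160   1   1   1   2   0   2  10  65 130 162 182 179 168 153 121  75  21   9
161   1   1   1   1   2   1   1  18  55  81 107 116 111 100  71  31   6   0
162   1   3   2   1   2   1   1   2   8  16  28  38  34  29  16   6   1   2
```

```bash
python3 - <<'E'
from tip import *
o=r.get_obs();M=R.from_rotvec(o['orientation']).as_matrix();t=o['tcp_pos'];p=t+M@[.0595,0,.068]
for n in ('scene','side'):
    i=r.camera_info(n);c=proj(i,p).round(1);h=proj(i,(.5015,-.2118,.08)).round(1);e=cv2.imread(f'pics/{n}_e.png').astype(int);b=cv2.imread(f'pics/{n}_d.png').astype(int)
    x,y=int(c[0])-9,int(c[1])-9;d=np.abs(e-b).max(2);print(n,'tip',c,'x0',x)
    for k in range(3,15): print(y+k,' '.join(f'{v:3d}' for v in d[y+k,x:x+18]))
    x,y=int(h[0])-8,int(h[1])-6;print('hole',h,'x0',x)
    for k in range(13): print(y+k,' '.join(f'{v:3d}' for v in b[y+k,x:x+17].sum(1)))
E
```

```text
scene tip [387.  247.8] x0 378
241   3  60 131 159 147 114  35   4   3   1   1   0   1   0   1   1   0   1
242   6   3  59 133 161 143  89   6   5   2   1   1   1   1   1   1   1   0
243   3   6   3  60 121 153 133  35   3   3   1   1   1   0   0   1   1   0
244   1   3   6   4  16  91 152 107  27   1   1   0   1   2   0   1   0   1
245   1   1   3   5   5  32  72  61  14  10   1   2   1   1   1   1   1   1
246   1   1   1   2   4   1   2  17  49  45  18   2   1   1   1   1   0   1
247   1   1   2   0   3   4   2  14  41  54  50  16   1   1   1   1   1   1
248   2   1   2   1   1   2   1   0  15  42  37  10   2   2   1   1   1   1
249   2   3   2   2   1   1   1   2   1  14   9   2   1   1   1   1   1   0
250   1   1   1   1   1   2   2   3   1   1   2   2   1   2   1   1   1   1
251   1   1   1   1   1   2   2   0   1   2   1   2   1   1   1   1   1   2
252   1   1   1   1   0   2   2   1   2   1   1   1   2   2   1   2   1   2
hole [384.9 255.3] x0 376
249 110 114 119 119 130 128 128 128 128 132 132 134 131 133 131 124 111
250 129 125 130 128 133 132 132 132 132 134 132 128 132 132
[... 2008 characters left out ...]
 258 176 142 134 166 181 245 353 398 474 566 603 644
157 588 493 373 232 146 127 126 125 125 126 139 164 182 243 351 397 476
158 407 257 175 137 126 125 119 118 119 119 124 128 126 135 163 180 243
159 230 143 126 127 127 124 111  96  90  96  99 108 121 125 127 128 136
160 136 127 126 125 124 123 111  94  79  79  82  97 117 126 125 125 123
161 115 122 123 126 126 125 122 114 109 106 108 110 124 125 125 128 120
162  91 100 105 112 120 124 123 125 126 126 123 127 127 126 126 124 113
163  80  81  85  91 102 104 114 118 123 125 126 125 125 126 122 111  95
164  96  76  76  78  77  83  88 101 107 115 121 126 125 118  99  91  75
165  98  75  81  75  76  78  73  76  85  91 101 114 110  97  75  72  72
```

```bash
python3 - <<'E'
from tip import *
o=r.get_obs();M=R.from_rotvec(o['orientation']).as_matrix();t=o['tcp_pos']
S=r.camera_info("scene");D=r.camera_info("side")
h=tri(S,(384.9,255.6),D,(353.6,159.9));p=tri(S,(387.2,248.3),D,(352.6,154.9))
print('hole',h,'planes',plane(S,384.9,255.6,.08),plane(D,353.6,159.9,.08));print('tip',p,'in tool',(M.T@(p[0]-t)).round(4),'tip->hole tool mm',(M.T@(h[0]-p[0])*1000).round(1))
E
```

```text
hole (array([ 0.50159081, -0.21142274,  0.07811235]), np.float64(0.0014819115869938203)) planes [ 0.50099128 -0.21239259  0.08      ] [ 0.50028343 -0.2069279   0.08      ]
tip (array([ 0.50585765, -0.21028427,  0.0949303 ]), np.float64(0.002591896792466488)) in tool [0.0591 0.0001 0.0704] tip->hole tool mm [-3.7  2.4 16.8]
```

Request:
play_rows(targets="1 -0.001 0.0026 0.008 0;1 -0.001 0.0026 0.014 0;1 -0.001 0.0026 0.019 0;1 -0.001 0.0026 0.024 0;1 -0.001 0.0026 0.024 0;1 -0.001 0.0026 0.024 0", squeeze=20)

```text
clock: 16.33
tcp_pos: [0.4468, -0.1941, 0.14]
orientation: [-3.103, 0.488, 0.001]
contact_force: [0.7, -0.0, 0.2]
grip_width: 0.0081
gripper_force: 108.0
```

```bash
python3 fin.py
```

```text
16.33 [ 0.4468 -0.1941  0.14  ] [ 0.7 -0.   0.2] grip 0.008126056588374017 108.03798794746399 ori [-3.103e+00  4.880e-01  1.000e-03]
tip to mouth, tool mm [-1.9  0.  -8. ] tcp to mouth [57.6  0.  60. ]
```

Request:
play_rows(targets="1 0.004 0 -0.0005 0;1 0.0106 0 -0.0038 0;1 0.0188 0 -0.0077 0;1 0.0273 0 -0.0111 0;1 0.0362 0 -0.014 0;1 0.0362 0 -0.014 0")

```text
clock: 16.83
tcp_pos: [0.481, -0.2051, 0.1543]
orientation: [-3.103, 0.488, 0.006]
contact_force: [-4.6, 2.6, 3.1]
grip_width: 0.0082
gripper_force: 107.7
```

```bash
python3 fin.py; python3 - <<'E'
from tip import *
o,t,M,ims=look('f')
i=r.camera_info('side')
g=t-.019*M[:,2]
for th in (0,10,17,25,35):
    a=np.radians(th);ax=M@[np.sin(a),0,np.cos(a)];print(th,proj(i,g+.03*ax).round(1),proj(r.camera_info('scene'),g+.03*ax).round(1))
for n in ims:
    h=cv2.cvtColor(ims[n],cv2.COLOR_BGR2HSV);x,y=(proj(r.camera_info(n),g+.03*(M@[.25,0,.97]))-15).astype(int)
    m=cv2.inRange(h[y:y+30,x:x+30],(20,100,60),(35,255,255));c=np.argwhere(m)[:,::-1]+(x,y);print(n,c.min(0),c.max(0),c.mean(0))
E
```

```text
16.83 [ 0.481  -0.2051  0.1543] [-4.6  2.6  3.1] grip 0.00821541843777551 107.71357297897339 ori [-3.103  0.488  0.006]
tip to mouth, tool mm [-37.6   0.    6.3] tcp to mouth [21.9  0.  74.3]
0 [361.6 141.3] [379.2 235. ]
10 [360.  140.7] [381.6 234.2]
17 [358.9 140.1] [383.3 233.4]
25 [357.8 139.3] [385.2 232.4]
35 [356.4 138. ] [387.5 230.8]
scene [377 218] [389 238] [383.84745763 234.83050847]
side [355 126] [366 143] [359.25714286 139.85714286]
```

Request:
play_rows(targets="1 0.009 0 -0.0014 0;1 0.0182 0 -0.0022 0;1 0.0274 0 -0.0022 0;1 0.031 0 -0.0022 0;1 0.031 0 -0.0022 0;1 0.031 0 -0.0022 0")

```text
clock: 17.43
tcp_pos: [0.5102, -0.2147, 0.1562]
orientation: [-3.103, 0.488, 0.002]
contact_force: [-3.7, 1.7, -0.2]
grip_width: 0.0081
gripper_force: 106.0
```

```bash
cat > ang.py <<'E'
from tip import *
import sys
o,t,M,ims=look(sys.argv[1]);g=t-.019*M[:,2];b=cv2.imread('pics/side_d.png').astype(int)
i=r.camera_info('side')
for th in (-8,0,8): 
    a=np.radians(th);ax=M@[np.sin(a),0,np.cos(a)];print(th,[proj(i,g+k*ax).round(1).tolist() for k in (.036,.05,.07,.085)])
d=np.abs(ims['side'].astype(int)-b).max(2)
x,y=proj(i,g+.03*M[:,2]).astype(int)
for yy in range(y,y+32,2):
    q=d[yy,x-14:x+14];w=np.where(q>25,q,0);print(yy,round((w*np.arange(x-14,x+14)).sum()/max(w.sum(),1),1),(w>0).sum())
E
python3 fin.py; python3 ang.py g
```

```text
17.43 [ 0.5102 -0.2147  0.1562] [-3.7  1.7 -0.2] grip 0.008066665279165278 106.00681900978088 ori [-3.103e+00  4.880e-01  2.000e-03]
tip to mouth, tool mm [-68.5  -0.1   8.2] tcp to mouth [-9.  -0.1 76.2]
-8 [[353.6, 140.2], [353.9, 144.8], [354.3, 151.2], [354.6, 156.0]]
0 [[352.1, 139.9], [351.8, 144.4], [351.4, 150.6], [351.1, 155.2]]
8 [[350.6, 139.4], [349.7, 143.6], [348.5, 149.5], [347.6, 153.9]]
137 352.6 9
139 353.5 9
141 352.9 3
143 352.8 4
145 352.7 4
147 352.6 4
149 352.6 4
151 352.4 4
153 352.4 4
155 353.0 1
157 352.4 2
159 352.0 1
161 0.0 0
163 0.0 0
165 0.0 0
167 0.0 0
```

The stylus is upright again to about 1°. I centre it over the hole and lower it.

Request:
play_rows(targets="1 -0.0085 0 0 0;1 -0.0085 0 0 0;1 -0.0085 0 0.01 0;1 -0.0085 0 0.02 0;1 -0.0085 0 0.03 0;1 -0.0085 0 0.03 0")

```text
clock: 18.03
tcp_pos: [0.5016, -0.2119, 0.124]
orientation: [-3.103, 0.488, 0.005]
contact_force: [-1.2, 0.1, -0.8]
grip_width: 0.0084
gripper_force: 106.0
```

```bash
python3 fin.py
```

```text
18.03 [ 0.5016 -0.2119  0.124 ] [-1.2  0.1 -0.8] grip 0.008391002997172088 105.98414540290833 ori [-3.103  0.488  0.005]
tip to mouth, tool mm [-59.5  -0.  -24. ] tcp to mouth [ 0. -0. 44.]
```

No contact, centred. I continue down: collar seats at TCP z ≈ 0.093.

Request:
play_rows(targets="1 0 0 0.01 0;1 0 0 0.02 0;1 0 0 0.025 0;1 0 0 0.028 0;1 0 0 0.029 0;1 0 0 0.029 0")

```text
clock: 18.53
tcp_pos: [0.5028, -0.2122, 0.0974]
orientation: [-3.103, 0.488, 0.001]
contact_force: [0.2, 1.1, -0.6]
grip_width: 0.0084
gripper_force: 106.0
```

```bash
python3 fin.py
```

```text
18.53 [ 0.5028 -0.2122  0.0974] [ 0.2  1.1 -0.6] grip 0.00843288364972867 105.98610162734985 ori [-3.103e+00  4.880e-01  1.000e-03]
tip to mouth, tool mm [-60.9   0.  -50.6] tcp to mouth [-1.4  0.  17.4]
```

Request:
play_rows(targets="1 -0.001 0 0.002 0;1 -0.001 0 0.0035 0;1 -0.001 0 0.0035 0;1 -0.001 0 0.0035 0")

```text
clock: 18.87
tcp_pos: [0.502, -0.212, 0.0943]
orientation: [3.103, -0.489, 0.0]
contact_force: [0.7, -0.5, -0.9]
grip_width: 0.008
gripper_force: 106.0
```

```bash
python3 fin.py
```

```text
18.87 [ 0.502  -0.212   0.0943] [ 0.7 -0.5 -0.9] grip 0.007951430641796575 105.98502516746521 ori [ 3.103 -0.489  0.   ]
tip to mouth, tool mm [-60.   -0.  -53.7] tcp to mouth [-0.5 -0.  14.3]
```

Request:
play_rows(targets="1 0 0 0.001 0;1 0 0 0.001 0;1 0 0 0.001 0")

```text
clock: 19.12
tcp_pos: [0.5019, -0.212, 0.0932]
orientation: [3.103, -0.488, 0.0]
contact_force: [-1.2, 0.0, -0.5]
grip_width: 0.0085
gripper_force: 106.0
```

Request:
play_rows(targets="1 0 0 0.001 0;1 0 0 0.001 0;1 0 0 0.001 0")

```text
clock: 19.37
tcp_pos: [0.5021, -0.212, 0.0922]
orientation: [3.103, -0.488, 0.001]
contact_force: [0.8, -0.0, 0.4]
grip_width: 0.0083
gripper_force: 106.5
```

Request:
play_rows(targets="1 0 0 0.001 0;1 0 0 0.001 0;1 0 0 0.001 0")

```text
clock: 19.62
tcp_pos: [0.5021, -0.2121, 0.0921]
orientation: [3.103, -0.489, 0.001]
contact_force: [-2.5, 0.7, 10.0]
grip_width: 0.0084
gripper_force: 107.7
```

Request:
play_rows(targets="0.6 0 0 0 0;0.4 0 0 0 0;0.2 0 0 0 0;0 0 0 0 0;-0.5 0 0 0 0;-1 0 0 0 0;-1 0 0 0 0;-1 0 0 0 0")

```text
clock: 20.28
tcp_pos: [0.5019, -0.212, 0.0911]
orientation: [-3.103, 0.488, 0.0]
contact_force: [-0.1, -0.1, -1.0]
grip_width: 0.0853
gripper_force: 0.0
```

Request:
play_rows(targets="-1 0 0 -0.02 0;-1 0 0 -0.05 0;-1 0 0 -0.08 0;-1 0 0 -0.11 0;-1 0 0 -0.14 0;-1 -0.04 0 -0.15 0;-1 -0.04 0 -0.15 0;-1 -0.04 0 -0.15 0")

```text
clock: 20.95
tcp_pos: [0.4629, -0.1996, 0.2421]
orientation: [3.103, -0.489, 0.002]
contact_force: [-0.2, -0.1, -0.5]
grip_width: 0.0855
gripper_force: 0.0
```

```bash
python3 fin.py; python3 - <<'E'
from tip import *
o,t,M,ims=look('z');S=r.camera_info("scene");D=r.camera_info("side")
for n,(x0,y0,x1,y1) in (("scene",(365,225,405,300)),("side",(335,140,362,190))):
    b=cv2.imread(f'pics/{n}0.png')
    for im in (b,ims[n]):
        h=cv2.cvtColor(im,cv2.COLOR_BGR2HSV);m=cv2.inRange(h[y0:y1,x0:x1],(20,100,60),(35,255,255));c=np.argwhere(m)[:,::-1]+(x0,y0);print(n,len(c),c.min(0),c.max(0),c.mean(0).round(1))
for n,(x0,y0,x1,y1) in (("scene",(330,165,352,188)),("side",(256,206,281,230))):
    print(n,'bank change since check',np.abs(cv2.imread(f'pics/{n}_d.png').astype(int)-ims[n])[y0:y1,x0:x1].max())
E
```

```text
20.95 [ 0.4629 -0.1996  0.2421] [-0.2 -0.1 -0.5] grip 0.08549030168114792 0.0 ori [ 3.103e+00 -4.890e-01  2.000e-03]
tip to mouth, tool mm [-19.2  -0.4  94.1] tcp to mouth [ 40.3  -0.4 162.1]
scene 209 [378 235] [392 260] [385.6 250. ]
scene 213 [378 235] [391 260] [385.3 249.8]
side 88 [349 144] [359 162] [354.4 155.5]
side 93 [350 144] [359 162] [354.6 155.2]
scene bank change since check 7
side bank change since check 3
```

The stylus hangs exactly where it started, and the switches are unchanged since the check. I hand the job in.

```bash
python3 -c "
from bench import r
print(r.hand_in())"
```

```text
the job is handed in; nothing more can be done
None
```

The job is handed in at about 21 s: all four switches were pushed to their stops at on, off, off, on (highest push read about 10 N), and the stylus hangs back in its stand where it started; the hand-in returned no verdict.

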